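# Draw the plunger of a gas syringe for its leak test

### The job

Ready the glass gas syringe that leans towards you in its stand for a leak test: swing the steel keeper arm aside to the right, well clear of the plunger's knob, then draw the plunger straight out along the barrel until the dark ring scribed on it stands level with the barrel's mouth. Do not cock or side-load the plunger in the bore, and do not overdraw it. The outlet is still open and the plunger drops back when let go, so finish while still gripping it steadily at the ring for a colleague to shut the outlet; leave the other things on the bench where they stand.

Things in the scene. Friction and masses are not known exactly. Their poses are not given: they have to be found in the camera images.
- stand: Grey base plate, 165 x 120 x 14 mm, with an aluminium spine that carries the barrel. Fixed to the bench, but at another place and turned up to 0.4 rad either way each time. Origin under the plate's centre. A round gauge of 43 mm sits low on its left, an open outlet low on its right.
- barrel: Clear glass barrel, outer diameter 35 mm, bore 25.4 mm. Origin: lower end of the glass on the bore axis, 64 mm above the bench. z: bore axis, pointing out of the mouth; it always leans 20 degrees from vertical, towards the robot side. x: in the plane of the lean, away from the robot and up, to the spine. y: to the robot's left. Clamps hold it to the spine.
- barrel_mouth (a point): Centre of the barrel's mouth on the bore axis, at barrel z = 0.110; a steel ring of 44 mm diameter surrounds it.
- plunger: Loose steel rod in the bore, 24 mm diameter, 108 mm long, 0.7 mm play all round; above it a 14 mm neck, 24 mm long, and a knob. Origin: centre of its foot; z towards the knob. Starts fully home, foot at barrel z = 0.010. 0.31 to 0.62 kg. It slides easily (greased, friction about 0.15) while in line with the bore, and drops back under its weight when let go.
- test_ring (a point): Middle of the dark ring, 4 mm wide, round the plunger 55 mm above its foot. At the start 45 mm inside the barrel, seen through the glass: level with the mouth means drawn by 45 mm.
- knob (a point): Centre of the plunger's square ribbed aluminium knob, 30 x 30 mm, 24 mm high, its sides along the plunger's x and y, on its axis 144 mm above the foot: at the start barrel z = 0.154, the knob from 0.142 to 0.166. The neck beneath leaves room for fingertips.
- keeper (a joint): Angle of the keeper, a flat steel arm (15 x 6 mm) on a post parallel to the bore at barrel x = 0.045, y = 0. At 0 it points along barrel -x over the knob, 2 mm above it, and blocks it. It grows as the arm swings to the robot's right, to a stop at 1.7 rad. Starts at 0 to 0.25; clears the knob from about 0.75. Friction, 0.6 N at the pin, keeps it where it is left.
- keeper_pin (a point): Point 6 mm below the top of the keeper's black pin (10 mm diameter, 26 mm high, parallel to the bore), on the arm's free end 53 mm from the pivot. Pin: barrel z = 0.174 to 0.200, at barrel x = 0.045 - 0.053 cos(angle), y = -0.053 sin(angle). The arm lies at barrel z = 0.168 to 0.174.
- reagent_1: White bottle with a brown cap, 72 mm diameter, 135 mm high, origin under its centre; a bystander to the left of the stand.
- beaker_250: Empty glass beaker, 72 mm wide, 88 mm high, origin under its centre; a bystander.
- sample_jar: Small jar with a wide cap, 52 mm diameter, 60 mm high, origin under its centre; a bystander to the right of the stand.
- pe_bottle: White dropper bottle, 58 mm diameter, 104 mm high, origin under its centre; a bystander far left.
Mind the look-alikes: they are no part of the job. There is more than one size of the plunger; the job needs the largest.

How it is judged:
On the way:
1. the keeper is swung aside, clear of the knob, with the plunger still home (value of joint keeper above 0.8 rad and z of plunger in the frame of barrel between 0 and 0.016 m), for 0.2 s.
At the end, for the whole second after the job is handed in: The keeper stands at 0.8 rad or more; the plunger is held by the fingers, still in the bore and in line with it (within 0.06 rad), at rest, its ring within 5 mm of the barrel's mouth (z of test_ring in the frame of barrel between 0.105 and 0.115 m and x of test_ring in the frame of barrel between -0.003 and 0.003 m and y of test_ring in the frame of barrel between -0.003 and 0.003 m and angle between the z axis of plunger and the z axis of barrel, either way round below 0.06 rad and value of joint keeper above 0.8 rad and contact force between the fingers and plunger above 2 N and linear speed of plunger below 0.02 m/s); the arm keeps its last pose, push and grip.
It fails at once if the plunger, off its seat, is cocked or pressed sideways in the bore with more than 40 N (z of plunger in the frame of barrel above 0.012 m and contact force between plunger and barrel above 40 N).
It fails at once if the plunger is overdrawn: its ring more than 15 mm beyond the mouth (z of test_ring in the frame of barrel above 0.125 m).
It fails at once if one of the bottles, the jar or the beaker is shifted by more than 30 mm (distance of any of reagent_1, beaker_250, sample_jar, pe_bottle from where it was at the start of the episode above 0.03 m).
It also fails if it takes over 45 s, if anything falls off the work surface, if the arm or the gripper's body presses on something with over 40 N, if the wrist force passes 120 N, or if a joint passes its speed limit or range.

### The arm

A 6-joint arm with a two-finger parallel gripper is mounted at the origin on a cart in front of the work surface, level with it; the furniture and walls round the work are solid. World frame = base frame: x ahead of the robot, y to its left, z up, the work surface at z = 0. Lengths are in m, angles in rad, forces in N, time in s.
With the tool pointing down it reaches from about 0.325 to 0.875 m from the base axis. Payload 4.4 kg.
Tool frame: the origin (TCP) lies on the centre line of the jaws, within the pads' length; the fingertips stand 19 mm ahead of it and the grasp point (between the pads) is the TCP (robot.tips_ahead is the distance from the TCP to the fingertips, in m); z points along the fingers, y is the line along which they close (so a half turn about z gives the same grasp; the last joint's range is limited). The gripper opens to 85 mm and grips with 20 to 120 N. Pads are 22 mm wide; open, the fingers measure 114 mm over their backs; the gripper's body (76 mm by 85 mm) begins 54 mm behind the grasp point. The pads swing forward as they close: fully open they stand 13 mm farther back than shut.
Start: joints at [1.01, 0.207, 1.542, -0, 1.393, -0.15], TCP at [0.23, 0.527, 0.25] pointing down, gripper open.
Joint ranges: [-2.73, 2.73], [-0.86, 2.22], [0.23, 2.46], [-1.11, 4.25], [0.08, 2.63], [-2.82, 2.82]. Speed limits (rad/s): [2.79, 2.79, 3.14, 3.14, 3.14, 3.14].

### API

Orientations are given as a rotation vector (axis times angle).
In Python, from workcell import robot gives the robot as it stands.
- The arm moves only by the tool play_rows, never from a script. Its argument "increments" is a list of rows, each an object of numbers: "fingers": the finger opening in mm, from 0 to 85.4; "x", "y", "z": the shift along the tool's x, y, z in units of 25 mm (1.0 is 25 mm); "ax", "ay", "az": the turn, a rotation vector about the tool's x, y, z in units of 6 degrees (1.0 is 6 degrees). In form: [{"fingers": .., "x": .., "y": .., "z": .., "ax": .., "ay": .., "az": ..}, ...]. A call has 1 to 8 rows; each row shifts and turns the commanded pose from where the row before left it, along the tool's axes as they then stand; what a row does not reach is not made up. A row lasts 1/12 s, in which the tool goes at most 41.7 mm and 7.16 degrees, less where a joint would pass 70% of its speed; a pose out of reach is approached as far as the arm can. A call is refused whole if a number of a shift passes 1 or a number of a turn 1, either way. A call with a gripper value outside its range is refused whole. The fingers move at their own pace and stop on an object; "grip_force" is the grip in N (left out, the last holds). Time passes only in rows, so rows that do not move let the fingers close. It gives the time, the measured TCP pose, the force, the opening and the grip force at its end, in the units of the state.
- robot.read_state(): the state, without advancing time (a new reading comes with each control period).
- robot.grab_frame(name): name is "side" or "top"; returns (picture, depth): 384x512x3 uint8, blue, green, red; 384x512 float32, m along the optical axis (not along the pixel's ray), 0 where there is no reading.
- robot.camera_info(name): a dict with "intrinsics" (3x3 intrinsics, pixels), "distortion" ([k1, k2, p1, p2, k3] as OpenCV has them; the pictures are not rectified), "xyz" and "attitude" of the camera in the world. Camera axes: x right, y up, looking along -z (the intrinsics and any distortion apply to the point x, -y, -z); pixel columns grow to the right and rows downward; lengths in m; the calibration is good to about 2 mm. A picture is of the moment at which its call begins. camera_info takes no time and is no camera call.
- robot.finish_job(): hands the job in; it is judged then, once.
Trained networks look in the newest picture that a camera, given by its name, has taken for a name from the list of things; names that differ only in an ending like _2 or _b are one class to them, and where a whole thing is asked for, a point or a joint stands for the part that bears it (a point fixed in the world has none). Each returns a list of dicts, best first, with "p" (0 to 1); they miss things now and then, are a little off and sometimes report something else, mostly with a low value. They report only what shows in the picture. A call takes as long as a camera call. They do not tell look-alikes from the thing itself.
- robot.trace(thing, camera): "region" (384x512 bool, what is visible of it) and "point" ([column, row] in pixels, amid what is visible of it).
- robot.place_of(thing, camera): "point" ([column, row] in pixels: a listed point, or the origin of a listed thing).
The state is a dict: "time_s": time; "qpos": joint angles; "joint_velocities": joint speeds; "tau": joint torques, N m; "eef_pos": TCP position; "orientation": TCP orientation; "wrist_force": force on the tool from outside, world axes, zero at the start; "wrist_torque": the same for the moment, N m; "grip_width": finger opening in m; "finger_force": force on a finger pad.
Only numpy, scipy, OpenCV 4.12 (cv2) and the standard library are available. Lean on these libraries where they do the work, as an engineer would, in place of code of your own. Each camera call takes 0.05 s, during which the arm holds its last target. There are 200 camera calls.

## Working session

There is one attempt and no reset: what is moved stays moved. The work goes in short steps, Python scripts to look and compute and a tool call to move; the robot and the scene stay as the last step left them, time stands still between calls to the robot, and variables do not carry over. Pictures are saved under pics/ and viewed, at most 10 in all, crops included, and the job is handed in when it is done.

Besides the shell and the picture viewer there is one more tool, called after ">>>" by a JSON object that holds its "name" and its "arguments". play_rows: Moves the arm, as the interface text tells. Its arguments: {"type":"object","properties":{"increments":{"type":"array","items":{"type":"object","properties":{"fingers":{"type":"number"},"x":{"type":"number"},"y":{"type":"number"},"z":{"type":"number"},"ax":{"type":"number"},"ay":{"type":"number"},"az":{"type":"number"}}}},"grip_force":{"type":"number"}},"required":["increments"]}

```bash
ls; mkdir -p pics; cat > h.py <<'E'
import numpy as np, cv2
from scipy.spatial.transform import Rotation as R
from workcell import robot
def cam(n):
    c=robot.camera_info(n); K=np.array(c["intrinsics"],float); D=np.array(c["distortion"],float)
    a=np.array(c["attitude"],float); Rm=a if a.shape==(3,3) else R.from_rotvec(a).as_matrix()
    return K,D,np.array(c["xyz"],float),Rm
F=np.diag([1,-1,-1.])
def ray(n,p):
    K,D,t,Rm=cam(n); u=cv2.undistortPoints(np.array([[p]],float),K,D)[0,0]
    return t,Rm@F@np.array([u[0],u[1],1.])
def proj(n,P):
    K,D,t,Rm=cam(n); q=(F@Rm.T@(np.atleast_2d(P)-t).T).T
    return cv2.projectPoints(q,np.zeros(3),np.zeros(3),K,D)[0][:,0]
def tri(p1,p2):
    (a,d),(b,e)=ray("side",p1),ray("top",p2)
    s=np.linalg.lstsq(np.c_[d,-e],b-a,rcond=None)[0]; P,Q=a+s[0]*d,b+s[1]*e
    return (P+Q)/2,np.linalg.norm(P-Q)
E
python3 - <<'E'
from h import *
for n in("side","top"):
    im,d=robot.grab_frame(n); cv2.imwrite(f"pics/{n}0.png",im); np.save(f"{n}d.npy",d)
    print(n,robot.camera_info(n))
    for t in("barrel","barrel_mouth","knob","keeper_pin","test_ring","stand","plunger"):
        print(t,[(np.round(r["point"],1).tolist(),round(r["p"],2)) for r in robot.place_of(t,n)[:4]])
print(robot.read_state())
E
```

```text
pics
side {'intrinsics': array([[471.39039561,   0.        , 256.65438868],
       [  0.        , 471.39039561, 192.00183706],
       [  0.        ,   0.        ,   1.        ]]), 'distortion': array([-0.05601146,  0.        ,  0.        ,  0.        ,  0.        ]), 'xyz': array([-0.19204275, -1.13150587,  0.74967353]), 'attitude': array([ 1.10547547, -0.34295472, -0.48254062])}
barrel [([270.5, 218.7], 0.59)]
barrel_mouth [([261.9, 196.2], 0.67)]
knob [([256.7, 270.0], 0.65), ([322.1, 261.8], 0.64), ([255.8, 181.1], 0.59)]
keeper_pin [([254.4, 172.8], 0.43)]
test_ring [([299.7, 256.2], 0.77), ([262.6, 203.5], 0.7), ([272.4, 234.4], 0.57), ([278.2, 282.1], 0.47)]
stand [([272.5, 236.2], 0.89)]
plunger [([288.3, 250.9], 0.75), ([292.8, 284.7], 0.66)]
top {'intrinsics': array([[457.52495164,   0.        , 257.22879422],
       [  0.        , 457.52495164, 188.83444938],
       [  0.        ,   0.        ,   1.        ]]), 'distortion': array([-0.13278241,  0.        ,  0.        ,  0.        ,  0.        ]), 'xyz': array([ 0.29346846, -0.0458011 ,  1.5096384 ]), 'attitude': array([ 0.
[... 454 characters left out ...]
], 0.47)]
{'time_s': 0.8, 'qpos': array([ 1.00954822e+00,  2.06523051e-01,  1.54148121e+00, -1.13002402e-05,
        1.39353486e+00, -1.50507765e-01]), 'joint_velocities': array([ 0.00036743, -0.00123402, -0.00019479, -0.00083625,  0.00133402,
        0.0005254 ]), 'tau': array([-1.77139715e-03, -3.83003783e+01, -2.91948509e+01, -3.91225631e-04,
        7.67143702e-04,  7.65817788e-06]), 'eef_pos': array([0.22960973, 0.52716937, 0.25033434]), 'orientation': array([6.40654638e-01, 3.07554602e+00, 7.27271620e-05]), 'wrist_force': array([-0.09472187,  0.38461203,  0.25556309]), 'wrist_torque': array([-0.02453983, -0.02231384, -0.01937248]), 'finger_force': 0.0, 'grip_width': 0.0855297289892713}
```

```bash
python3 - <<'E'
import cv2,numpy as np
a=cv2.imread("pics/side0.png")[110:310,150:410];b=cv2.imread("pics/top0.png")[120:270,130:390]
a=cv2.resize(a,None,fx=3,fy=3,interpolation=2);b=cv2.resize(b,None,fx=3,fy=3,interpolation=2)
cv2.imwrite("pics/a1.png",a);cv2.imwrite("pics/b1.png",b)
E
```

```text
(no output)
```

View pics/a1.png

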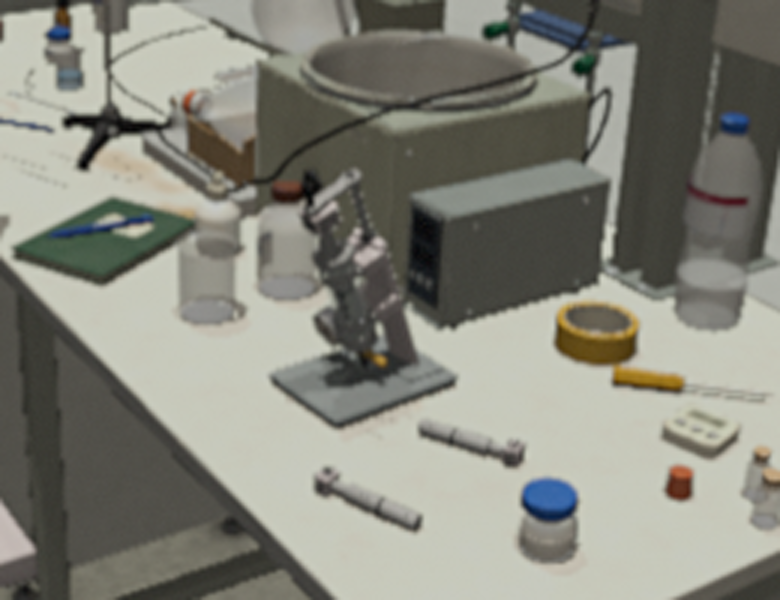

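View pics/b1.png

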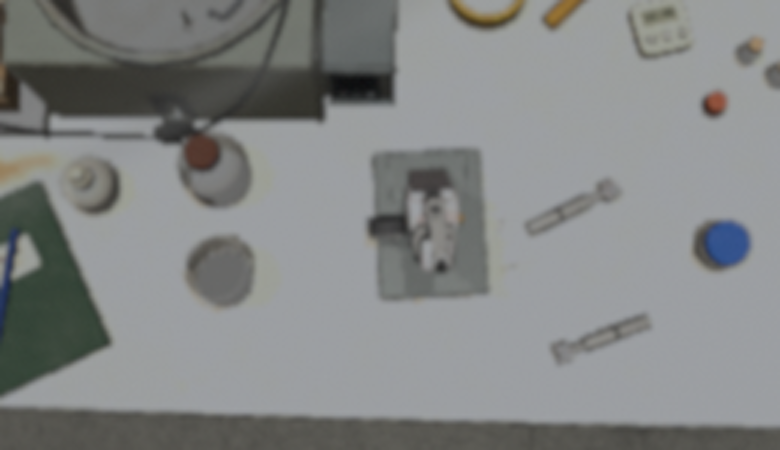

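View pics/top0.png

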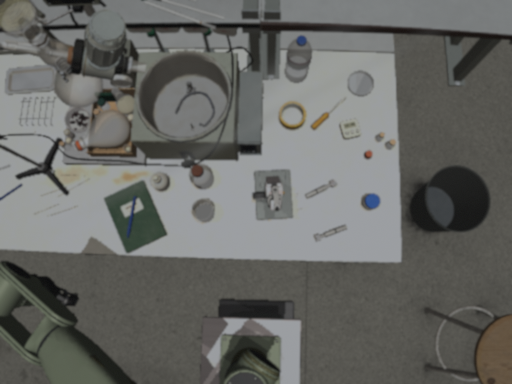

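The syringe stands at side (268,215), top (274,197). The two loose plungers, at side (307,257) and (273,276), top (321,189) and (330,233), lie on the bench and are look-alikes. The job's plunger is the one in the barrel. Next I fit the stand pose.

```bash
cat >> h.py <<'E'
def frame(x,y,psi):  # mouth position xy -> barrel R, origin
    c,s=np.cos(psi),np.sin(psi); l=np.radians(20)
    Rb=np.c_[[np.cos(l)*c,np.cos(l)*s,np.sin(l)],[-s,c,0],[-np.sin(l)*c,-np.sin(l)*s,np.cos(l)]]
    m=np.array([x,y,.064+.11*np.cos(l)]); return Rb,m-.11*Rb[:,2]
E
python3 - <<'E'
from h import *
from scipy.optimize import least_squares
ct=np.array([(373,153),(480,150),(490,293),(380,298)])/3+(130,120)
cs=np.array([(272,380),(340,424),(456,378),(385,345)])/3+(150,110)
mt,ms=(276.1,199.7),(261.9,196.2)
print("mouth tri",tri(ms,mt)," pin tri",tri((254.4,172.8),(277.8,209.2)))
def corners(x,y,p):
    L=np.array([(1,1),(1,-1),(-1,-1),(-1,1)])*[.0825,.06]
    c,s=np.cos(p),np.sin(p); q=L@np.array([[c,s],[-s,c]])+[x,y]; return np.c_[q,np.full(4,.014)]
def f(v):
    x,y,p,dx=v; C=corners(x,y,p); m=frame(x+dx*np.cos(p),y+dx*np.sin(p),p); mo=m[1]+.11*m[0][:,2]
    S=proj("side",C)
    # side image order: left=near? match to nearest cyc: far-left,near-left,near-right,far-right
    return np.r_[(proj("top",C)-ct).ravel(),(S[[3,2,1,0]]-cs).ravel(),(proj("top",mo)-mt).ravel(),(proj("side",mo)-ms).ravel()]
r=least_squares(f,[.45,-.06,0,0],loss="soft_l1"); print(r.x); print(np.round(f(r.x).reshape(-1,2),1))
x,y,p,dx=r.x
Rb,o=frame(x+dx*np.cos(p),y+dx*np.sin(p),p)
print("mouth",o+.11*Rb[:,2])
for a in(0,.12,.25,.4):
    P=o+Rb@[.045-.053*np.cos(a),-.053*np.sin(a),.194]; print(a,P,proj("top",P),proj("side",P))
K=o+Rb@[0,0,.154]; print("knob",K,proj("top",K),proj("side",K))
# depth point cloud test: top camera dark/pin pts above z .2
for n in("top","side"):
    d=np.load(n+"d.npy"); pts=[]
    for v in range(130,260):
        for u in range(235,300):
            if d[v,u]>0:
                t,e=ray(n,(u,v)); pts.append(t+e*d[v,u])
    pts=np.array(pts); q=(pts-o)@Rb; k=(q[:,2]>.13)&(q[:,2]<.22)&(np.hypot(q[:,0],q[:,1])<.07)
    print(n,k.sum()); print(np.round(q[k][np.argsort(-q[k][:,2])][::max(1,k.sum()//30)],3))
E
```

```text
mouth tri (array([ 0.51264187, -0.06921807,  0.15772118]), np.float64(0.001167151294400367))  pin tri (array([ 0.4756986 , -0.07497724,  0.24169607]), np.float64(0.006720097070714432))
[ 0.55425302 -0.065498    0.09304755 -0.04331998]
[[ 0.3  0.4]
 [ 0.3 -1. ]
 [ 0.9  0.1]
 [ 1.2  1. ]
 [-1.9 -2.7]
 [-1.1 -1. ]
 [ 1.3 -1.4]
 [ 0.6 -5. ]
 [ 0.1  0.2]
 [-0.1 -2.8]]
mouth [ 0.51112044 -0.069523    0.16736619]
0 [ 0.47503    -0.07289085  0.24356421] [[277.67344081 208.28775062]] [[252.66613212 172.13234942]]
0.12 [ 0.47597612 -0.07917488  0.24369457] [[279.93183445 208.00014409]] [[254.10669077 172.75930008]]
0.25 [ 0.4777899  -0.08580269  0.24412773] [[282.32273896 207.39224127]] [[255.88229157 173.27696559]]
0.4 [ 0.48086211 -0.09307546  0.24499514] [[284.959165   206.32087693]] [[258.17065064 173.65181376]]
knob [ 0.49613665 -0.07092124  0.20871266] [[276.8413778  202.71763987]] [[258.19487612 181.69695594]]Traceback (most recent call last):
  File "<stdin>", line 28, in <module>
  File "h.py", line 10, in ray
    K,D,t,Rm=cam(n); u=cv2.undistortPoints(np.array([[p]],float),K,D)[0,0]
             ~~~^^^
  File "h.py", line 5, in cam
    c=robot.camera_info(n); K=np.array(c["intrinsics"],float); D=np.array(c["distortion"],float)
ValueError: time passes only in moves, steps and waits
```

```bash
sed -i 's/^def cam(n)/import functools\n@functools.lru_cache\ndef cam(n)/' h.py; cat >> h.py <<'E'
def cloud(n,d,u0,u1,v0,v1):
    K,D,t,Rm=cam(n); v,u=np.mgrid[v0:v1,u0:u1]; z=d[v0:v1,u0:u1].ravel()
    uv=np.c_[u.ravel(),v.ravel()].astype(float); q=cv2.undistortPoints(uv[:,None],K,D)[:,0]
    k=z>0; return t+(np.c_[q,np.ones(len(q))][k]*z[k,None])@(Rm@F).T, uv[k]
E
python3 - <<'E'
from h import *
Rb,o=frame(.5111,-.0695,.093)
for n in("top","side"):
    d=np.load(n+"d.npy"); P,uv=cloud(n,d,235,310,130,260)
    b=P[(P[:,2]<.006)&(P[:,2]>-.01)]; print(n,"bench z med",np.median(b[:,2]))
    pl=(P[:,2]>.009)&(P[:,2]<.02)&(abs(P[:,0]-.554)<.12)&(abs(P[:,1]+.065)<.09); 
    r=cv2.minAreaRect(P[pl][:,:2].astype(np.float32)*1000); print("plate",pl.sum(),r,np.median(P[pl][:,2]))
    q=(P-o)@Rb; k=(q[:,2]>.12)&(q[:,2]<.22)&(np.hypot(q[:,0],q[:,1])<.07)
    print(n,k.sum()); s=np.argsort(-q[k][:,2]); print(np.c_[np.round(q[k][s]*1000),uv[k][s]].astype(int)[:70:2].tolist())
E
```

```text
top bench z med 0.0006786471004809336
plate 1030 ((555.6240234375, -55.089385986328125), (225.94143676757812, 150.2129364013672), 5.563444137573242) 0.015102212176732577
top 205
[[-5, -1, 203, 278, 208], [-5, 2, 202, 277, 208], [-8, -1, 202, 278, 209], [-3, 2, 200, 277, 207], [-9, 5, 197, 276, 209], [-5, -1, 192, 278, 207], [48, 6, 182, 274, 188], [48, 3, 181, 275, 188], [47, 1, 181, 276, 188], [31, 10, 180, 273, 194], [53, 3, 180, 275, 186], [4, 0, 179, 277, 203], [15, -3, 179, 278, 199], [42, 7, 179, 274, 190], [45, 12, 179, 272, 189], [27, -1, 178, 277, 195], [42, 4, 178, 275, 190], [45, 6, 178, 274, 189], [-4, 4, 178, 276, 206], [36, 4, 178, 275, 192], [50, 6, 178, 274, 187], [48, 9, 178, 273, 188], [38, 1, 178, 276, 191], [-4, 9, 177, 274, 206], [9, -3, 177, 278, 201], [12, -3, 177, 278, 200], [10, 8, 177, 274, 201], [-13, 10, 177, 274, 209], [38, 4, 177, 275, 191], [41, 1, 177, 276, 190], [7, 3, 177, 276, 202], [26, -4, 176, 278, 195], [36, 7, 176, 274, 192], [3, -2, 176, 278, 203], [-5, -5, 176, 279, 206]]
side bench z med 0.0002461176191207448
plate 895 ((554.2130737304688, -
[... 278 characters left out ...]
, 252, 175], [-16, 0, 189, 251, 175], [-12, -5, 188, 253, 175], [-10, -4, 183, 254, 176], [-12, 3, 182, 252, 176], [-15, -1, 181, 252, 177], [-14, -3, 178, 253, 178], [-9, -1, 177, 254, 177], [26, -8, 176, 265, 172], [30, 5, 175, 263, 170], [19, 6, 175, 260, 172], [-15, 7, 175, 251, 178], [35, -2, 175, 266, 170], [-4, -2, 174, 256, 177], [-8, -3, 174, 255, 178], [-2, 5, 174, 255, 176], [7, 1, 174, 258, 175], [34, 2, 174, 265, 170], [41, 1, 174, 267, 169], [3, 7, 174, 256, 175], [5, 4, 173, 257, 175], [46, 12, 173, 266, 167], [38, -3, 173, 267, 170], [12, 3, 173, 259, 174], [14, 0, 173, 260, 174], [25, 0, 173, 263, 172], [2, 1, 173, 257, 176], [-12, -2, 173, 254, 179], [24, 4, 172, 262, 172]]
```

```bash
python3 - <<'E'
from h import *
Rb,o=frame(.5111,-.0695,.098)
for n in("top","side"):
    D=[robot.grab_frame(n)[1] for _ in range(6)]
    d=np.median([np.where(x>0,x,np.nan) for x in D],axis=0); d=np.nan_to_num(d); np.save(n+"dm.npy",d)
    P,uv=cloud(n,d,235,310,130,260); q=(P-o)@Rb*1000
    print(n)
    for z0,z1 in((184,206),(164,183),(138,163),(100,118),(60,95)):
      for a in range(-30,70,10):
        k=(q[:,2]>z0)&(q[:,2]<z1)&(q[:,0]>=a)&(q[:,0]<a+10)&(abs(q[:,1])<40)
        if k.sum()>2: print((z0,z1),a,k.sum(),"mean",q[k].mean(0).round(1),"y",q[k][:,1].min().round(),q[k][:,1].max().round())
    k=(P[:,2]>.009)&(P[:,2]<.022)&(abs(q[:,1])<75)
    Q=P[k][:,:2]-[.554,-.0655]; c,s=np.cos(.098),np.sin(.098); Q=Q@np.array([[c,-s],[s,c]])*1000
    print("plate right edge y by x:",[ (b,np.percentile(Q[(Q[:,0]>b)&(Q[:,0]<b+30)][:,1],[1,99]).round().tolist()) for b in range(-85,80,30)])
E
```

```text
top
(184, 206) -20 3 mean [-11.1   2.6 201.6] y -0.0 5.0
(184, 206) -10 9 mean [ -6.    2.1 198.8] y -1.0 5.0
(164, 183) -20 14 mean [-12.4   7.2 171.2] y -11.0 18.0
(164, 183) -10 31 mean [ -4.2   5.4 171.4] y -8.0 18.0
(164, 183) 0 35 mean [  5.4   4.  171.7] y -9.0 17.0
(164, 183) 10 21 mean [ 14.1   2.7 172.6] y -9.0 17.0
(164, 183) 20 21 mean [ 24.8   2.3 174.3] y -4.0 10.0
(164, 183) 30 17 mean [ 34.8   4.5 176. ] y -2.0 10.0
(164, 183) 40 24 mean [ 44.8   3.  176.4] y -5.0 12.0
(164, 183) 50 7 mean [ 51.5   4.5 176.2] y -3.0 11.0
(138, 163) 10 9 mean [ 12.9   9.9 153.6] y -10.0 19.0
(100, 118) -20 3 mean [-11.7   9.2 110.8] y -14.0 22.0
(100, 118) -10 10 mean [ -3.8   3.7 111.4] y -17.0 25.0
(100, 118) 0 17 mean [  6.1   7.8 110.3] y -17.0 24.0
(100, 118) 10 17 mean [ 13.9   5.9 110.8] y -15.0 21.0
(100, 118) 40 20 mean [ 45.7   4.1 103.5] y -15.0 24.0
(100, 118) 50 6 mean [ 51.6   4.2 103.5] y -0.0 9.0
(60, 95) 10 24 mean [16.3  5.4 92.7] y -20.0 28.0
(60, 95) 20 28 mean [24.9  8.4 93.5] y -20.0 28.0
(60, 95) 30 23 mean [35.6  5.8 93.9] y -21.0 28.0
(60, 95) 40 26 mean [48.3 
[... 1248 characters left out ...]
08.3] y -10.0 12.0
(100, 118) 30 13 mean [ 37.    1.7 107.7] y -3.0 8.0
(100, 118) 40 9 mean [ 43.4  -1.1 106.3] y -7.0 2.0
(60, 95) -30 25 mean [-21.5   1.9  79.6] y -7.0 12.0
(60, 95) -20 43 mean [-15.3  -8.8  78.9] y -16.0 6.0
(60, 95) -10 26 mean [ -5.3 -13.6  77.4] y -16.0 -11.0
(60, 95) 0 28 mean [  5.  -14.3  81.5] y -22.0 -6.0
(60, 95) 10 28 mean [ 15.4 -15.5  87.9] y -22.0 -1.0
(60, 95) 20 32 mean [ 25.5 -10.4  88.1] y -23.0 22.0
(60, 95) 30 44 mean [34.9 -7.8 86.1] y -22.0 25.0
(60, 95) 40 13 mean [ 43.3 -17.6  76.8] y -20.0 -17.0
plate right edge y by x: [(-85, [-54.0, 62.0]), (-55, [-54.0, 62.0]), (-25, [-56.0, 60.0]), (5, [-56.0, 59.0]), (35, [-57.0, 41.0]), (65, [-56.0, 58.0])]
```

```bash
cat >> h.py <<'E'
PSI=.08; Rb,o=frame(.5093,-.0655,PSI)
def Rt(phi): # tool rot: z=-z_b, y = -y_b turned by phi about +z_b
    c,s=np.cos(phi),np.sin(phi)
    return Rb@np.array([[c,-s,0],[s,c,0],[0,0,1.]])@np.diag([1,-1,-1.])
def W(*p): return o+Rb@np.array(p)/1000
def pin(a): return np.array([45-53*np.cos(a),-53*np.sin(a)])
def delta(p,Rg,s=None):
    s=s or robot.read_state(); R0=R.from_rotvec(s["orientation"]).as_matrix()
    print("t",s["time_s"],"q",s["qpos"].round(2),"shift/25mm",((R0.T@(p-s["eef_pos"]))/.025).round(2),"turn/6deg",np.degrees(R.from_matrix(R0.T@Rg).as_rotvec()/6).round(2), "tcp in barrel",(1000*Rb.T@(s["eef_pos"]-o)).round(1),"w",s["wrist_force"].round(1),s["finger_force"],s["grip_width"])
E
python3 - <<'E'
from h import *
from scipy.optimize import brentq
print(robot.tips_ahead)
n=np.array([1,-1])/2**.5; a=pin(.05)-n*28
T=W(*a,260); Rg=Rt(np.pi/4); s=robot.read_state(); R0=R.from_rotvec(s["orientation"])
print("target",T); delta(T,Rg,s)
g=lambda az:((R0*R.from_rotvec([0,0,az])).inv()*R.from_matrix(Rg)).as_rotvec()
az=brentq(lambda t:g(t)[2],1.2,2.4); print("az rows",np.degrees(az)/6,"then",np.degrees(g(az))/6)
for t in ("reagent_1","beaker_250"): print(t)
E
```

```text
0.019
target [ 0.4308136  -0.05458722  0.29883492]
t 1.4 q [ 1.01  0.21  1.54  0.    1.39 -0.15] shift/25mm [-16.67 -18.12  -1.94] turn/6deg [-3.82 -0.57 17.61] tcp in barrel [-189.1  613.1  267.1] w [-0.8  0.5  0.4] 0.0 0.08544738670383668
az rows 17.813088646806587 then [-2.35727173e+00  2.35701826e+00 -1.61810360e-15]
reagent_1
beaker_250
```

>>> {"name": "play_rows", "arguments": {"increments": [{"fingers": 0, "x": -0.83, "y": -0.9, "z": -0.1}, {"fingers": 0, "x": -0.83, "y": -0.9, "z": -0.1}, {"fingers": 0, "x": -0.83, "y": -0.9, "z": -0.1}, {"fingers": 0, "x": -0.83, "y": -0.9, "z": -0.1}, {"fingers": 0, "x": -0.83, "y": -0.9, "z": -0.1}, {"fingers": 0, "x": -0.83, "y": -0.9, "z": -0.1}, {"fingers": 0, "x": -0.83, "y": -0.9, "z": -0.1}, {"fingers": 0, "x": -0.83, "y": -0.9, "z": -0.1}]}}

```text
validation failed for argument at $.in...
```

>>> {"name": "play_rows", "arguments": {"increments": [{"fingers": 0, "x": -0.83, "y": -0.9, "z": -0.1}, {"fingers": 0, "x": -0.83, "y": -0.9, "z": -0.1}, {"fingers": 0, "x": -0.83, "y": -0.9, "z": -0.1}, {"fingers": 0, "x": -0.83, "y": -0.9, "z": -0.1}, {"fingers": 0, "x": -0.83, "y": -0.9, "z": -0.1}, {"fingers": 0, "x": -0.83, "y": -0.9, "z": -0.1}, {"fingers": 0, "x": -0.83, "y": -0.9, "z": -0.1}, {"fingers": 0, "x": -0.83, "y": -0.9, "z": -0.1}]}}

```text
validation failed for argument at $.in...
```

>>> {"name": "play_rows", "arguments": {"increments": [{"fingers": 0, "x": -0.83, "y": -0.9, "z": -0.1}, {"fingers": 0, "x": -0.83, "y": -0.9, "z": -0.1}, {"fingers": 0, "x": -0.83, "y": -0.9, "z": -0.1}, {"fingers": 0, "x": -0.83, "y": -0.9, "z": -0.1}, {"fingers": 0, "az": 1}, {"fingers": 0, "az": 1}, {"fingers": 0, "az": 1}, {"fingers": 0, "az": 1}]}}

```text
validation failed for argument at $.in...
```

>>> {"name": "play_rows", "arguments": {"increments": [{"fingers": 0, "az": 1}, {"fingers": 0, "az": 1}, {"fingers": 0, "az": 1}, {"fingers": 0, "az": 1}, {"fingers": 0, "az": 1}, {"fingers": 0, "az": 1}, {"fingers": 0, "az": 1}, {"fingers": 0, "az": 1}]}}

```text
validation failed for argument at $.in...
```

>>> {"name": "play_rows", "arguments": {"increments": [{"az": 1}, {"az": 1}, {"az": 1}, {"az": 1}, {"az": 1}, {"az": 0.8}, {"ax": -0.8, "ay": 0.8}, {"ax": -0.8, "ay": 0.8}]}}

```text
validation failed for argument at $.in...
```

>>> {"name": "play_rows", "arguments": {"increments": [{"ax": -0.75, "ay": 0.75}, {}, {}]}}

```text
validation failed for argument at $.in...
```

```bash
python3 - <<'E'
from h import *
n=np.array([1,-1])/2**.5; a=pin(.05)-n*28
delta(W(*a,260),Rt(np.pi/4))
im,d=robot.grab_frame("side"); cv2.imwrite("pics/s2.png",cv2.resize(im[60:260,150:410],None,fx=3,fy=3,interpolation=2))
E
```

```text
t 1.4 q [ 1.01  0.21  1.54  0.    1.39 -0.15] shift/25mm [-16.67 -18.12  -1.94] turn/6deg [-3.82 -0.57 17.61] tcp in barrel [-189.1  613.1  267.1] w [-0.8  0.5  0.4] 0.0 0.08544738670383668
```

View pics/s2.png

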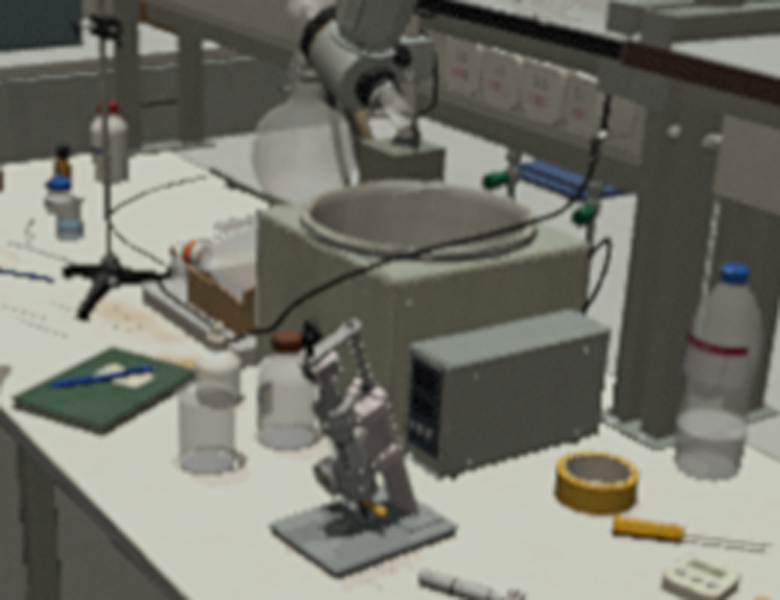

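The arm has not moved: all six calls were refused, and the picture shows the syringe unchanged at crop (350,430). I will try again with all fields filled in.

>>> {"name": "play_rows", "arguments": {"increments": [{"fingers": 0, "x": -0.83, "y": -0.9, "z": -0.1, "ax": 0, "ay": 0, "az": 0}, {"fingers": 0, "x": -0.83, "y": -0.9, "z": -0.1, "ax": 0, "ay": 0, "az": 0}, {"fingers": 0, "x": -0.83, "y": -0.9, "z": -0.1, "ax": 0, "ay": 0, "az": 0}, {"fingers": 0, "x": -0.83, "y": -0.9, "z": -0.1, "ax": 0, "ay": 0, "az": 0}, {"fingers": 0, "x": -0.83, "y": -0.9, "z": -0.1, "ax": 0, "ay": 0, "az": 0}, {"fingers": 0, "x": -0.83, "y": -0.9, "z": -0.1, "ax": 0, "ay": 0, "az": 0}, {"fingers": 0, "x": -0.83, "y": -0.9, "z": -0.1, "ax": 0, "ay": 0, "az": 0}, {"fingers": 0, "x": -0.83, "y": -0.9, "z": -0.1, "ax": 0, "ay": 0, "az": 0}]}}

```text
time_s: 2.12
eef_pos: [0.3101, 0.2945, 0.2706]
orientation: [0.64, 3.075, 0.001]
wrist_force: [-0.1, -0.4, -0.1]
grip_width: -0.0001
finger_force: 0.0
```

>>> {"name": "play_rows", "arguments": {"increments": [{"fingers": 0, "x": -0.83, "y": -0.9, "z": -0.1, "ax": 0, "ay": 0, "az": 0}, {"fingers": 0, "x": -0.83, "y": -0.9, "z": -0.1, "ax": 0, "ay": 0, "az": 0}, {"fingers": 0, "x": -0.83, "y": -0.9, "z": -0.1, "ax": 0, "ay": 0, "az": 0}, {"fingers": 0, "x": -0.83, "y": -0.9, "z": -0.1, "ax": 0, "ay": 0, "az": 0}, {"fingers": 0, "x": -0.83, "y": -0.9, "z": -0.1, "ax": 0, "ay": 0, "az": 0}, {"fingers": 0, "x": -0.83, "y": -0.9, "z": -0.1, "ax": 0, "ay": 0, "az": 0}, {"fingers": 0, "x": -0.83, "y": -0.9, "z": -0.1, "ax": 0, "ay": 0, "az": 0}, {"fingers": 0, "x": -0.83, "y": -0.9, "z": -0.1, "ax": 0, "ay": 0, "az": 0}]}}

```text
time_s: 2.78
eef_pos: [0.3905, 0.063, 0.2907]
orientation: [0.641, 3.075, 0.0]
wrist_force: [0.8, -0.2, -0.8]
grip_width: 0.0002
finger_force: 0.0
```

>>> {"name": "play_rows", "arguments": {"increments": [{"fingers": 0, "x": -0.83, "y": -0.9, "z": -0.1, "ax": 0, "ay": 0, "az": 0}, {"fingers": 0, "x": -0.83, "y": -0.9, "z": -0.1, "ax": 0, "ay": 0, "az": 0}, {"fingers": 0, "x": -0.83, "y": -0.9, "z": -0.1, "ax": 0, "ay": 0, "az": 0}, {"fingers": 0, "x": -0.83, "y": -0.9, "z": -0.1, "ax": 0, "ay": 0, "az": 0}, {"fingers": 0, "x": 0, "y": 0, "z": 0, "ax": 0, "ay": 0, "az": 1}, {"fingers": 0, "x": 0, "y": 0, "z": 0, "ax": 0, "ay": 0, "az": 1}, {"fingers": 0, "x": 0, "y": 0, "z": 0, "ax": 0, "ay": 0, "az": 1}, {"fingers": 0, "x": 0, "y": 0, "z": 0, "ax": 0, "ay": 0, "az": 1}]}}

```text
time_s: 3.45
eef_pos: [0.4304, -0.0515, 0.3003]
orientation: [-1.275, -2.871, -0.0]
wrist_force: [-0.4, 0.3, 0.1]
grip_width: 0.0001
finger_force: 0.0
```

>>> {"name": "play_rows", "arguments": {"increments": [{"fingers": 0, "x": 0, "y": 0, "z": 0, "ax": 0, "ay": 0, "az": 1}, {"fingers": 0, "x": 0, "y": 0, "z": 0, "ax": 0, "ay": 0, "az": 1}, {"fingers": 0, "x": 0, "y": 0, "z": 0, "ax": 0, "ay": 0, "az": 1}, {"fingers": 0, "x": 0, "y": 0, "z": 0, "ax": 0, "ay": 0, "az": 1}, {"fingers": 0, "x": 0, "y": 0, "z": 0, "ax": 0, "ay": 0, "az": 1}, {"fingers": 0, "x": 0, "y": 0, "z": 0, "ax": 0, "ay": 0, "az": 1}, {"fingers": 0, "x": 0, "y": 0, "z": 0, "ax": 0, "ay": 0, "az": 1}, {"fingers": 0, "x": 0, "y": 0, "z": 0, "ax": 0, "ay": 0, "az": 1}]}}

```text
time_s: 4.12
eef_pos: [0.4304, -0.0511, 0.3004]
orientation: [2.331, 2.105, 0.0]
wrist_force: [0.2, -1.1, -0.4]
grip_width: 0.0002
finger_force: 0.0
```

>>> {"name": "play_rows", "arguments": {"increments": [{"fingers": 0, "x": 0, "y": 0, "z": 0, "ax": 0, "ay": 0, "az": 1}, {"fingers": 0, "x": 0, "y": 0, "z": 0, "ax": 0, "ay": 0, "az": 1}, {"fingers": 0, "x": 0, "y": 0, "z": 0, "ax": 0, "ay": 0, "az": 1}, {"fingers": 0, "x": 0, "y": 0, "z": 0, "ax": 0, "ay": 0, "az": 1}, {"fingers": 0, "x": 0, "y": 0, "z": 0, "ax": 0, "ay": 0, "az": 1}, {"fingers": 0, "x": 0, "y": 0, "z": 0, "ax": 0, "ay": 0, "az": 0.8}, {"fingers": 0, "x": 0, "y": 0, "z": 0, "ax": -0.8, "ay": 0.8, "az": 0}, {"fingers": 0, "x": 0, "y": 0, "z": 0, "ax": -0.8, "ay": 0.8, "az": 0}]}}

```text
time_s: 4.78
eef_pos: [0.4319, -0.0512, 0.3005]
orientation: [2.757, 1.278, 0.346]
wrist_force: [-0.0, 0.3, -0.4]
grip_width: 0.0002
finger_force: 0.0
```

>>> {"name": "play_rows", "arguments": {"increments": [{"fingers": 0, "x": 0, "y": 0, "z": 0, "ax": -0.75, "ay": 0.75, "az": 0}, {"fingers": 0, "x": 0, "y": 0, "z": 0, "ax": 0, "ay": 0, "az": 0}]}}

```text
time_s: 4.95
eef_pos: [0.4267, -0.0502, 0.2974]
orientation: [2.709, 1.251, 0.491]
wrist_force: [-0.7, 0.9, -0.5]
grip_width: 0.0
finger_force: 0.0
```

```bash
python3 - <<'E'
from h import *
n=np.array([1,-1])/2**.5; a=pin(.05)-n*28
delta(W(*a,260),Rt(np.pi/4))
E
```

```text
t 4.95 q [-0.44 -0.39  2.03  0.18  1.21  0.22] shift/25mm [-0.02  0.25 -0.  ] turn/6deg [-0.03  0.01 -0.01] tcp in barrel [-31.7  21.9 259.9] w [-0.7  0.9 -0.5] 0.0 3.916200533562259e-05
```

>>> {"name": "play_rows", "arguments": {"increments": [{"fingers": 0, "x": 0, "y": 0, "z": 0.8, "ax": 0, "ay": 0, "az": 0}, {"fingers": 0, "x": 0, "y": 0, "z": 0.8, "ax": 0, "ay": 0, "az": 0}, {"fingers": 0, "x": 0, "y": 0, "z": 0.6, "ax": 0, "ay": 0, "az": 0}, {"fingers": 0, "x": 0, "y": 0, "z": 0.24, "ax": 0, "ay": 0, "az": 0}, {"fingers": 0, "x": 0, "y": 0, "z": 0, "ax": 0, "ay": 0, "az": 0}]}}

```text
time_s: 5.37
eef_pos: [0.4509, -0.0491, 0.2415]
orientation: [2.709, 1.254, 0.487]
wrist_force: [-0.7, -0.1, -0.4]
grip_width: 0.0
finger_force: 0.0
```

```bash
python3 - <<'E'
from h import *
n=np.array([1,-1])/2**.5; a=pin(.05)-n*19.5
delta(W(*a,199),Rt(np.pi/4))
im,d=robot.grab_frame("side"); cv2.imwrite("pics/s3.png",cv2.resize(im[110:250,200:330],None,fx=4,fy=4,interpolation=2))
E
```

```text
t 5.3667 q [-0.41 -0.27  2.06  0.18  1.06  0.23] shift/25mm [-0.1   0.46  0.  ] turn/6deg [-0.05  0.02  0.01] tcp in barrel [-28.1  21.  199.2] w [-0.7 -0.1 -0.4] 0.0 3.973943846838238e-05
```

View pics/s3.png

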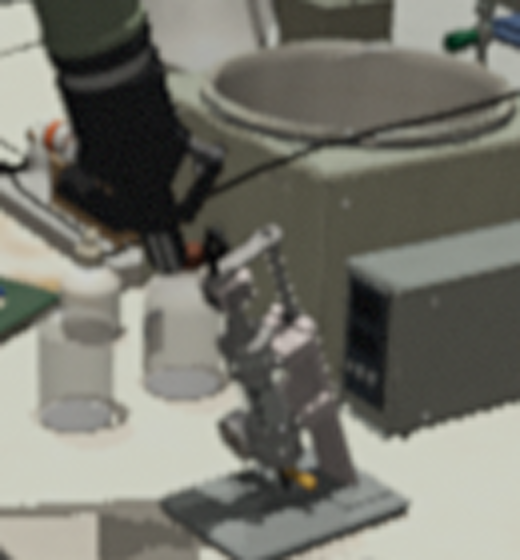

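The fingertips, at crop (170,265), stand left of and just in front of the pin at (215,245), at pin height. Now I push.

>>> {"name": "play_rows", "arguments": {"increments": [{"fingers": 0, "x": -0.1, "y": 0.46, "z": 0, "ax": 0, "ay": 0, "az": 0}, {"fingers": 0, "x": -0.17, "y": 0.25, "z": 0, "ax": 0, "ay": 0, "az": 0}, {"fingers": 0, "x": -0.15, "y": 0.3, "z": 0, "ax": 0, "ay": 0, "az": 0}, {"fingers": 0, "x": -0.12, "y": 0.32, "z": 0, "ax": 0, "ay": 0, "az": 0}, {"fingers": 0, "x": -0.1, "y": 0.35, "z": 0, "ax": 0, "ay": 0, "az": 0}, {"fingers": 0, "x": 0, "y": 0, "z": 0, "ax": 0, "ay": 0, "az": 0}]}}

```text
time_s: 5.92
eef_pos: [0.4735, -0.0912, 0.2507]
orientation: [2.704, 1.248, 0.495]
wrist_force: [-0.3, -0.4, -0.3]
grip_width: 0.0001
finger_force: 0.0
```

```bash
python3 - <<'E'
from h import *
n=np.array([1,-1])/2**.5; a=pin(1.4)-n*19.5
delta(W(*a,199),Rt(np.pi/4))
for c in("top","side"):
    robot.grab_frame(c); print(c,[(np.round(r["point"],1).tolist(),round(r["p"],2)) for r in robot.place_of("keeper_pin",c)[:3]])
    print([proj(c,W(*pin(t),194)).round(1).tolist() for t in(0,.4,.8,1.2,1.4)])
E
```

```text
t 5.9167 q [-0.49 -0.21  1.99  0.21  1.06  0.14] shift/25mm [0.38 1.27 0.09] turn/6deg [ 0.03 -0.   -0.  ] tcp in barrel [ -7.  -22.7 201.2] w [-0.3 -0.4 -0.3] 0.0 0.0001388671032431849
top [([289.3, 203.2], 0.55)]
[[[276.1, 208.9]], [[283.4, 207.0]], [[289.4, 202.5]], [[293.2, 196.0]], [[294.1, 192.4]]]
side [([263.4, 173.8], 0.52)]
[[[251.3, 171.7]], [[256.7, 173.3]], [[263.6, 173.1]], [[270.8, 171.1]], [[274.1, 169.6]]]
```

>>> {"name": "play_rows", "arguments": {"increments": [{"fingers": 0, "x": 0, "y": 0.32, "z": 0.03, "ax": 0, "ay": 0, "az": 0}, {"fingers": 0, "x": 0.08, "y": 0.32, "z": 0.03, "ax": 0, "ay": 0, "az": 0}, {"fingers": 0, "x": 0.12, "y": 0.32, "z": 0.03, "ax": 0, "ay": 0, "az": 0}, {"fingers": 0, "x": 0.18, "y": 0.31, "z": 0, "ax": 0, "ay": 0, "az": 0}, {"fingers": 0, "x": 0, "y": 0, "z": 0, "ax": 0, "ay": 0, "az": 0}, {"fingers": 0, "x": 0, "y": -0.5, "z": 0, "ax": 0, "ay": 0, "az": 0}, {"fingers": 0, "x": 0, "y": -0.5, "z": -0.8, "ax": 0, "ay": 0, "az": 0}, {"fingers": 0, "x": 0, "y": 0, "z": -0.8, "ax": 0, "ay": 0, "az": 0}]}}

```text
time_s: 6.78
eef_pos: [0.4675, -0.0853, 0.2865]
orientation: [2.711, 1.256, 0.488]
wrist_force: [0.6, 0.4, -0.7]
grip_width: -0.0001
finger_force: 0.0
```

```bash
python3 - <<'E'
from h import *
delta(W(0,0,235),Rt(0))
for c in("top","side"):
    im,d=robot.grab_frame(c); cv2.imwrite(f"pics/{c}4.png",im); print(c,[(np.round(r["point"],1).tolist(),round(r["p"],2)) for r in robot.place_of("keeper_pin",c)[:3]])
    print([proj(c,W(*pin(t),194)).round(1).tolist() for t in(.8,1.2,1.4,1.6)])
E
```

```text
t 6.7833 q [-0.48 -0.25  1.95  0.2   1.16  0.17] shift/25mm [ 0.46 -0.47  0.07] turn/6deg [-0.06  0.04  7.51] tcp in barrel [ 1.000e-01 -1.640e+01  2.367e+02] w [ 0.6  0.4 -0.7] 0.0 -0.00011313701509826579
top [([273.2, 192.1], 0.43)]
[[[289.4, 202.5]], [[293.2, 196.0]], [[294.1, 192.4]], [[294.2, 188.6]]]
side [([275.4, 174.3], 0.56)]
[[[263.6, 173.1]], [[270.8, 171.1]], [[274.1, 169.6]], [[277.1, 167.8]]]
```

>>> {"name": "play_rows", "arguments": {"increments": [{"fingers": 50, "x": 0.46, "y": -0.47, "z": -0.4, "ax": -0.06, "ay": 0.04, "az": 0.5}, {"fingers": 50, "x": 0, "y": 0, "z": 0, "ax": 0, "ay": 0, "az": 1}, {"fingers": 50, "x": 0, "y": 0, "z": 0, "ax": 0, "ay": 0, "az": 1}, {"fingers": 50, "x": 0, "y": 0, "z": 0, "ax": 0, "ay": 0, "az": 1}, {"fingers": 50, "x": 0, "y": 0, "z": 0, "ax": 0, "ay": 0, "az": 1}, {"fingers": 50, "x": 0, "y": 0, "z": 0, "ax": 0, "ay": 0, "az": 1}, {"fingers": 50, "x": 0, "y": 0, "z": 0, "ax": 0, "ay": 0, "az": 1}, {"fingers": 50, "x": 0, "y": 0, "z": 0, "ax": 0, "ay": 0, "az": 1}]}}

```text
time_s: 7.65
eef_pos: [0.4645, -0.071, 0.2964]
orientation: [-3.076, -0.116, -0.549]
wrist_force: [-0.1, -1.2, -1.3]
grip_width: 0.0497
finger_force: 0.0
```

```bash
python3 - <<'E'
from h import *
D=[robot.grab_frame("side") for _ in range(5)]
im=D[-1][0]; cv2.imwrite("pics/s5.png",cv2.resize(im[110:250,190:330],None,fx=4,fy=4,interpolation=2))
delta(W(0,0,154),Rt(0))
d=np.nan_to_num(np.median([np.where(x[1]>0,x[1],np.nan) for x in D],axis=0))
P,uv=cloud("side",d,230,310,150,230); q=(P-o)@Rb*1000
for c,r in(((-20,-20,145),(-8,20,163)),((-20,-20,145),(20,-8,163)),((-30,-30,103),(-12,30,112)),((-30,-30,40),(20,-5,75))):
    k=((q>c)&(q<r)).all(1); print(k.sum(),q[k].mean(0).round(1),np.percentile(q[k],[5,50,95],axis=0).round(1).tolist())
for t in("knob","barrel_mouth","keeper_pin"):
    print(t,[(np.round(r["point"],1).tolist(),round(r["p"],2)) for r in robot.place_of(t,"side")[:3]])
print(proj("side",W(0,0,154)),proj("side",W(0,0,110)))
E
```

```text
t 7.9 q [-0.45 -0.28  1.96  0.19  1.17  0.99] shift/25mm [-0.1  -0.08  3.74] turn/6deg [ 0.01 -0.05  0.03] tcp in barrel [  2.1  -1.9 247.4] w [ 0.4 -0.2 -0.6] 0.0 0.04987981875142764
42 [-16.1  -6.4 154. ] [[-19.5, -15.4, 145.9], [-18.0, -11.2, 154.4], [-9.2, 10.6, 161.5]]
51 [ -5.9 -14.1 154.5] [[-18.4, -15.9, 145.9], [-5.9, -14.4, 154.5], [7.9, -11.2, 162.2]]
31 [-17.9  -3.7 107.4] [[-23.6, -18.3, 104.3], [-18.0, -4.5, 107.7], [-13.3, 11.2, 109.5]]
80 [ -5.9 -13.2  57.1] [[-17.6, -17.5, 41.9], [-6.8, -13.5, 58.8], [9.3, -6.5, 71.6]]
knob [([255.7, 181.7], 0.68), ([256.9, 269.4], 0.62), ([322.2, 258.7], 0.48)]
barrel_mouth [([263.2, 193.2], 0.78)]
keeper_pin [([332.0, 292.9], 0.52), ([272.1, 169.8], 0.47)]
[[256.89218866 181.31573819]] [[260.57514085 193.00325965]]
```

View pics/s5.png

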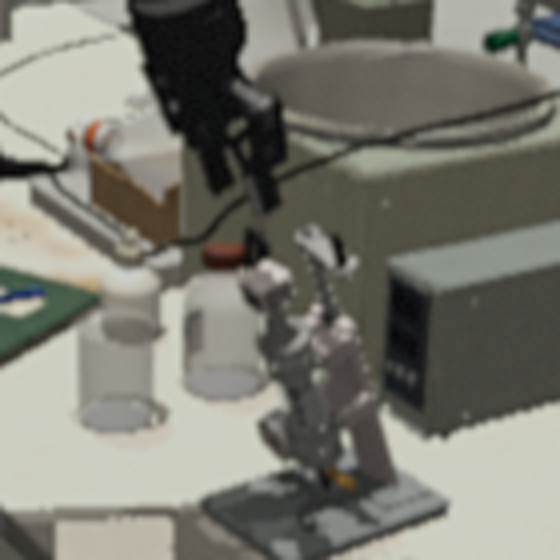

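The keeper now shows swung right, at crop (325,245). A dark blob remains above the knob at crop (258,243), so I check its depth before descending.

```bash
python3 - <<'E'
from h import *
im,d=robot.grab_frame("side")
P,uv=cloud("side",d,250,260,164,180); q=(P-o)@Rb*1000
g=np.where(im[164:180,250:260].max(2)<70)
print("dark px",[(int(u)+250,int(v)+164) for v,u in zip(*g)])
for u,v in((253,168),(254,170),(254,172),(255,173),(255,175),(256,178)):
    k=(uv==(u,v)).all(1); print(u,v,im[v,u],q[k].round(0))
P,uv=cloud("side",d,264,285,160,182); q=(P-o)@Rb*1000; k=q[:,2]>160; print(np.c_[q[k],uv[k]].round().astype(int)[::5].tolist())
im,d=robot.grab_frame("top"); cv2.imwrite("pics/t6.png",cv2.resize(im[150:240,220:330],None,fx=5,fy=5,interpolation=2))
E
```

```text
dark px [(252, 166), (253, 166), (251, 167), (252, 167), (253, 167), (254, 167), (255, 167), (251, 168), (252, 168), (253, 168), (254, 168), (255, 168), (251, 169), (252, 169), (253, 169), (254, 169), (255, 169), (256, 169), (251, 170), (252, 170), (253, 170), (254, 170), (255, 170), (256, 170), (251, 171), (252, 171), (253, 171), (254, 171), (255, 171), (256, 171), (257, 171), (251, 172), (252, 172), (253, 172), (254, 172), (255, 172), (256, 172), (257, 172), (250, 173), (251, 173), (252, 173), (253, 173), (254, 173), (255, 173), (256, 173), (257, 173), (250, 174), (251, 174), (252, 174), (253, 174), (254, 174), (255, 174), (250, 175), (251, 175), (252, 175), (253, 175), (251, 176), (252, 176)]
253 168 [34 32 31] [[148. 275.   4.]]
254 170 [18 19 20] [[142. 261.   4.]]
254 172 [23 25 27] [[141. 263.  -5.]]
255 173 [13 11 11] [[140. 256.  -6.]]
255 175 [128 134 138] [[139. 259. -15.]]
256 178 [129 133 140] [[  2.   2. 164.]]
[[47, 7, 174, 266, 167], [43, 2, 174, 266, 168], [37, -2, 177, 265, 169], [31, -51, 199, 272, 169], [39, -3, 172, 266, 170], [48, -14, 170, 271, 170], [33, 1, 170, 264, 171], [41, -14, 171, 269, 171], [33, -54, 191, 274, 171], [37, -14, 170, 268, 172], [31, -51, 188, 273, 172], [35, -21, 171, 269, 173], [30, -56, 187, 274, 173], [32, -29, 172, 270, 174], [32, -56, 182, 275, 174], [33, -37, 171, 272, 175], [42, -50, 170, 277, 175], [28, -56, 178, 274, 176], [25, -48, 173, 272, 177], [35, -58, 171, 277, 177], [30, -60, 171, 276, 178], [24, -63, 173, 275, 179]]
```

View pics/t6.png

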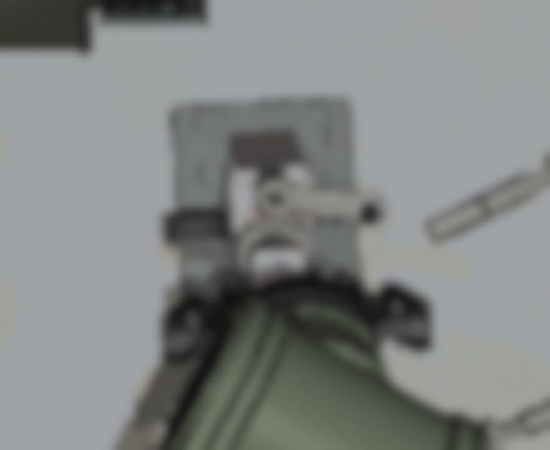

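The blob is background (barrel z about 0), and the top view shows the keeper pin at crop (370,210), well to the right. Descending to the knob.

>>> {"name": "play_rows", "arguments": {"increments": [{"fingers": 50, "x": -0.13, "y": -0.08, "z": 0.7, "ax": 0, "ay": -0.05, "az": 0}, {"fingers": 50, "x": 0, "y": 0, "z": 0.8, "ax": 0, "ay": 0, "az": 0}, {"fingers": 50, "x": 0, "y": 0, "z": 0.8, "ax": 0, "ay": 0, "az": 0}, {"fingers": 50, "x": 0, "y": 0, "z": 0.6, "ax": 0, "ay": 0, "az": 0}, {"fingers": 50, "x": 0, "y": 0, "z": 0.4, "ax": 0, "ay": 0, "az": 0}, {"fingers": 50, "x": 0, "y": 0, "z": 0.3, "ax": 0, "ay": 0, "az": 0}, {"fingers": 50, "x": 0, "y": 0, "z": 0, "ax": 0, "ay": 0, "az": 0}]}}

```text
time_s: 8.73
eef_pos: [0.4917, -0.0666, 0.2108]
orientation: [-3.078, -0.125, -0.541]
wrist_force: [-1.6, 0.1, -0.1]
grip_width: 0.0501
finger_force: 0.0
```

```bash
python3 - <<'E'
from h import *
delta(W(-1,0,157),Rt(0))
E
```

```text
t 8.7333 q [-0.41 -0.13  2.01  0.2   0.96  0.99] shift/25mm [ 0.03  0.01 -0.01] turn/6deg [-0.    0.01  0.01] tcp in barrel [ -1.7   0.3 156.8] w [-1.6  0.1 -0.1] 0.0 0.05008390090848707
```

>>> {"name": "play_rows", "arguments": {"increments": [{"fingers": 34, "x": 0, "y": 0, "z": 0, "ax": 0, "ay": 0, "az": 0}, {"fingers": 34, "x": 0, "y": 0, "z": 0, "ax": 0, "ay": 0, "az": 0}, {"fingers": 20, "x": 0, "y": 0, "z": 0, "ax": 0, "ay": 0, "az": 0}, {"fingers": 20, "x": 0, "y": 0, "z": 0, "ax": 0, "ay": 0, "az": 0}, {"fingers": 20, "x": 0, "y": 0, "z": 0, "ax": 0, "ay": 0, "az": 0}, {"fingers": 20, "x": 0, "y": 0, "z": 0, "ax": 0, "ay": 0, "az": 0}], "grip_force": 35}}

```text
time_s: 9.23
eef_pos: [0.4929, -0.0668, 0.2137]
orientation: [-3.078, -0.125, -0.548]
wrist_force: [-2.2, 2.5, 6.0]
grip_width: 0.0296
finger_force: 35.8
```

```bash
cat >>h.py <<'E'
def forces():
    f,m=[],[]
    s=robot.read_state(); print("F barrel",(Rb.T@s["wrist_force"]).round(1),"M barrel",(Rb.T@s["wrist_torque"]).round(2))
E
python3 - <<'E'
from h import *
delta(W(-1,0,157),Rt(0)); forces()
E
```

```text
t 9.2333 q [-0.41 -0.13  2.01  0.2   0.96  0.99] shift/25mm [-0.05 -0.    0.09] turn/6deg [ 0.01 -0.03  0.01] tcp in barrel [  0.4  -0.  159.2] w [-2.2  2.5  6. ] 35.80543756484985 0.029569260543662816
F barrel [0.2 2.6 6.3] M barrel [ 0.52  0.16 -0.03]
```

>>> {"name": "play_rows", "arguments": {"increments": [{"fingers": 20, "x": 0, "y": 0, "z": -0.15, "ax": 0, "ay": 0, "az": 0}, {"fingers": 20, "x": 0, "y": 0, "z": -0.15, "ax": 0, "ay": 0, "az": 0}, {"fingers": 20, "x": 0, "y": 0, "z": -0.2, "ax": 0, "ay": 0, "az": 0}, {"fingers": 20, "x": 0, "y": 0, "z": 0, "ax": 0, "ay": 0, "az": 0}], "grip_force": 45}}

```text
time_s: 9.57
eef_pos: [0.4883, -0.0672, 0.2249]
orientation: [-3.078, -0.125, -0.547]
wrist_force: [2.0, 2.9, -1.4]
grip_width: 0.0296
finger_force: 45.1
```

```bash
python3 - <<'E'
from h import *
delta(W(-1,0,204.2),Rt(0)); forces()
E
```

```text
t 9.5667 q [-0.41 -0.15  2.01  0.2   0.99  0.99] shift/25mm [-0.03  0.   -1.32] turn/6deg [ 0.01 -0.02  0.01] tcp in barrel [ -0.2   0.  171.3] w [ 2.   2.9 -1.4] 45.10244071483612 0.02963795850441569
F barrel [ 1.6  2.7 -2.1] M barrel [ 0.66 -0.39 -0.03]
```

>>> {"name": "play_rows", "arguments": {"increments": [{"fingers": 20, "x": 0, "y": 0, "z": -0.2, "ax": 0, "ay": 0, "az": 0}, {"fingers": 20, "x": 0, "y": 0, "z": -0.2, "ax": 0, "ay": 0, "az": 0}, {"fingers": 20, "x": 0, "y": 0, "z": -0.2, "ax": 0, "ay": 0, "az": 0}, {"fingers": 20, "x": 0, "y": 0, "z": -0.2, "ax": 0, "ay": 0, "az": 0}, {"fingers": 20, "x": 0, "y": 0, "z": -0.2, "ax": 0, "ay": 0, "az": 0}, {"fingers": 20, "x": 0, "y": 0, "z": -0.15, "ax": 0, "ay": 0, "az": 0}, {"fingers": 20, "x": 0, "y": 0, "z": -0.1, "ax": 0, "ay": 0, "az": 0}, {"fingers": 20, "x": 0, "y": 0, "z": 0, "ax": 0, "ay": 0, "az": 0}]}}

```text
time_s: 10.23
eef_pos: [0.4772, -0.0681, 0.2539]
orientation: [-3.079, -0.125, -0.545]
wrist_force: [4.0, 1.6, -2.2]
grip_width: 0.0294
finger_force: 45.1
```

```bash
python3 - <<'E'
from h import *
delta(W(-1,0,204.2),Rt(0)); forces()
im,d=robot.grab_frame("side")
for t in("test_ring","knob","barrel_mouth"):
    print(t,[(np.round(r["point"],1).tolist(),round(r["p"],2)) for r in robot.place_of(t,"side")[:4]])
print(proj("side",[W(0,0,z) for z in(100,105,110,115,199)]).round(1).tolist())
cv2.imwrite("pics/s7.png",cv2.resize(im[140:240,215:315],None,fx=6,fy=6,interpolation=2))
E
```

```text
t 10.2333 q [-0.43 -0.21  1.99  0.19  1.06  1.  ] shift/25mm [-0.01 -0.   -0.07] turn/6deg [ 0.01 -0.01  0.01] tcp in barrel [-6.000e-01 -1.000e-01  2.024e+02] w [ 4.   1.6 -2.2] 45.09764850139618 0.029438146795487233
F barrel [ 3.1  1.2 -3.5] M barrel [ 0.53 -0.54  0.03]
test_ring [([280.0, 276.8], 0.79), ([299.1, 256.7], 0.72), ([259.6, 190.6], 0.6)]
knob [([322.6, 262.0], 0.74), ([257.4, 271.1], 0.57), ([252.2, 170.5], 0.5)]
barrel_mouth [([257.2, 196.2], 0.67), ([263.3, 209.5], 0.21)]
[[261.4, 195.6], [261.0, 194.3], [260.6, 193.0], [260.2, 191.7], [253.0, 168.9]]
```

View pics/s7.png

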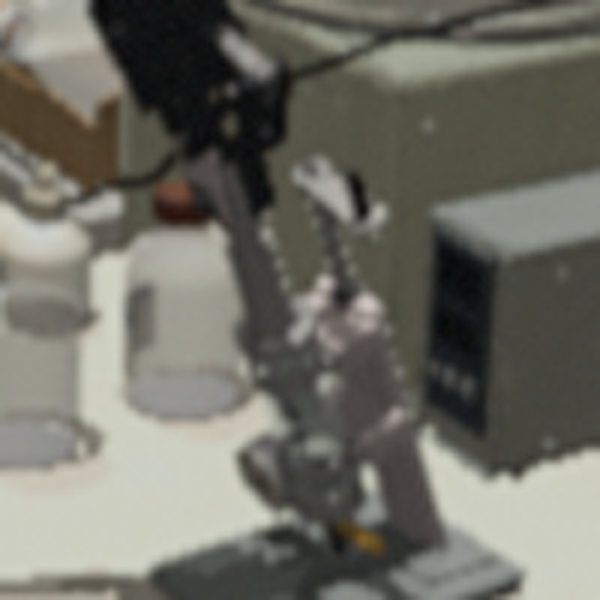

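The knob is held at crop (215,180) with the rod drawn out and the keeper clear at (335,190). I make the last 1.8 mm, then check that it is at rest.

>>> {"name": "play_rows", "arguments": {"increments": [{"fingers": 20, "x": 0, "y": 0, "z": -0.07, "ax": 0, "ay": 0, "az": 0}, {"fingers": 20, "x": 0, "y": 0, "z": 0, "ax": 0, "ay": 0, "az": 0}, {"fingers": 20, "x": 0, "y": 0, "z": 0, "ax": 0, "ay": 0, "az": 0}, {"fingers": 20, "x": 0, "y": 0, "z": 0, "ax": 0, "ay": 0, "az": 0}]}}

```text
time_s: 10.77
eef_pos: [0.4767, -0.0681, 0.2551]
orientation: [-3.079, -0.125, -0.545]
wrist_force: [3.1, 2.2, -1.0]
grip_width: 0.0293
finger_force: 45.1
```

```bash
python3 - <<'E'
from h import *
s=robot.read_state(); z=(Rb.T@(s["eef_pos"]-o))[2]*1000
delta(W(-1,0,204.2),Rt(0)); forces()
K=[];
for _ in range(4):
    im,d=robot.grab_frame("side"); K+=[r["point"] for r in robot.place_of("test_ring","side") if abs(r["point"][0]-260)<8 and abs(r["point"][1]-192)<12]
print(np.array(K).round(1).tolist(), proj("side",W(0,0,110)))
print(robot.read_state()["eef_pos"]-s["eef_pos"])
E
```

```text
t 10.7667 q [-0.43 -0.22  1.99  0.19  1.07  1.  ] shift/25mm [-0.01 -0.   -0.02] turn/6deg [ 0.01 -0.01  0.01] tcp in barrel [ -0.7  -0.  203.6] w [ 3.1  2.2 -1. ] 45.06899356842041 0.02930926715194639
F barrel [ 2.7  2.  -2.1] M barrel [ 0.48 -0.63  0.  ]
[[261.5, 194.1], [259.4, 192.7], [259.2, 193.8], [261.1, 192.8]] [[260.57514085 193.00325965]]
[-3.02226571e-05  1.95239247e-05 -3.09640865e-05]
```

```bash
python3 -c "
from workcell import robot
print(robot.finish_job())"
```

```text
the job is handed in; nothing more can be done
None
```

I handed the job in with the keeper swung about 1.3 rad to the right and the plunger drawn about 44 mm, so the ring is level with the mouth to within about 1 mm, still gripped steadily at 45 N with only small side forces; the judge's result was not shown.

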